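Snap the wooden knob back onto the grinder crank

ROBOT

A 7-joint arm with a two-finger parallel gripper is mounted at the origin on the work surface. World frame = base frame: x ahead of the robot, y to its left, z up, the work surface at z = 0. Lengths are in m, angles in rad, forces in N, time in s.
With the tool pointing down it reaches from about 0.4 to 0.85 m from the base axis. Payload 10.4 kg.
Tool frame: the origin (TCP) lies on the centre line of the jaws, within the pads' length; the fingertips stand 22 mm ahead of it and the grasp point (between the pads) lies 3 mm ahead of it; z points along the fingers, y is the line along which they close (so a half turn about z gives the same grasp; the last joint's range is limited). The gripper opens to 87 mm and grips with 3 to 60 N. Pads are 19 mm wide; open, the fingers measure 117 mm over their backs; the gripper's body (75 mm by 190 mm) begins 51 mm behind the grasp point.
Start: joints at [1.086, 0.332, -0.065, 1.46, 0.022, 1.35, -0.088], TCP at [0.278, -0.56, 0.245] pointing down, gripper open.
Joint ranges: [-2.6, 2.6], [-0.5, 2.12], [-1.47, 1.34], [0.16, 2.42], [-1.27, 4.41], [0.06, 2.06], [-2.6, 2.6]. Speed limits (rad/s): [2.22, 2.22, 2.79, 2.79, 3.14, 3.14, 3.14].

INTERFACE

Orientations are given as a unit quaternion [x, y, z, w].
In Python, from bench import r gives the robot as it stands.
- The arm moves only by the tool drive_effector, called after ">>>" as a command line: name --argument value ..., lists and objects as JSON in quotes. Schema: {"type":"object","properties":{"rows":{"type":"object","properties":{"segments":{"type":"array","items":{"type":"array","items":{"type":"number"},"minItems":5,"maxItems":5},"minItems":1,"maxItems":12}},"additionalProperties":false,"required":["segments"]},"force":{"type":"number"},"only":{"type":"string"},"quiet":{"type":"boolean"},"lines":{"type":"string"}},"required":["rows"],"additionalProperties":false}. rows is an object whose key "segments" holds a list of rows, 1 to 12 of them, each of 5 numbers: dx, dy, dz in mm, then a turn about the tool's z in rad, then the finger opening in m; each row is the pose to reach, as a shift and turn from the pose commanded when the call began, along the tool's axes at that moment; what a row does not reach only later rows make up. A row lasts 1/10 s, in which the tool goes at most 0.05 m and 0.15 rad, less where a joint would pass 70% of its speed; a pose out of reach is approached as far as the arm can. The fingers move at their own pace and stop on an object; force is the grip in N (left out, the last holds). Time passes only in rows, so rows that do not move let the fingers close. The tool returns the time, the measured TCP pose, the force, the opening and the grip force at its end. only (a regular expression) keeps the lines of the reply that match it, lines (a string "A,B") keeps lines A to B, and quiet returns only ok. Input that does not fit is refused with a message, and nothing moves.
- r.read_state(): the state, without advancing time (a new reading comes with each control period).
- r.camera(name): name is "scene" or "top"; returns a dict with "img" (400x640x3 uint8, red, green, blue), "fx", "fy", "cx", "cy" (pixels), "k1" (the pictures are not rectified: a ray, as slopes to the right and down, at radius r is drawn at 1 + k1 r^2 times it, then the intrinsics apply), "pose" (4x4, takes a point from camera to world coordinates). Camera axes: x right, y down, z forward; pixel columns grow to the right and rows downward; lengths in m; the calibration is good to about 2 mm. A picture is of the moment at which its call begins. There is no depth.
- r.close_job(): hands the job in; it is judged then, once.
The state is a dict: "time": time; "joint_positions": joint angles; "joint_vel": joint speeds; "joint_torque": joint torques, N m; "ee_pos": TCP position; "eef_rot": TCP orientation; "ft_force": force on the tool from outside, world axes, zero at the start; "torque": the same for the moment, N m; "width": finger opening in m; "grip_force": force on a finger pad.
Only numpy, scipy, OpenCV 4.12 (cv2) and the standard library are available. Lean on these libraries where they do the work, as an engineer would, in place of code of your own. Each camera call takes 0.05 s, during which the arm holds its last target. There are 200 camera calls.

TASK

The grinder's crank arm lies loose in the aluminium slide-jaw cradle: push the jaw with the red tab all the way home so that the arm is clamped firmly against the fixed jaw, then take the wooden knob and press it straight down onto the arm's brass stud, past the click, until it sits fully home on the brass collar. Do not let go and do not ease off: finish with the gripper still gripping the knob and still pressing it firmly down onto the stud. Leave the other things on the counter where they are.

Things in the scene. Friction and masses are not known exactly. Their poses are not given: they have to be found in the camera images.
- cradle: Fixed aluminium cradle: base plate 130 mm (its x) by 150 mm (its y), 15 mm thick, origin at the centre of its underside, z up. Fixed jaw, 110 mm long, along its y at x = +40 to +58 mm, top 25 mm above the counter. The moving jaw closes toward the cradle's +x. Stands at another place and yaw (up to 0.45 rad) each time.
- jaw (a joint): Moving jaw, in m: 0 = fully open, grows as it moves along the cradle's +x toward the fixed jaw. Starts between 0 and 0.02; reads 0.036 with the 24 mm wide crank arm clamped against the fixed jaw. Slides stiffly (about 5 N of friction) and stays where it is left. Its pressing face is 70 mm long, its top 25 mm above the counter.
- jaw_tab (a point): Centre of the top of the red upright tab on the moving jaw, 65 mm above the counter. The tab is 14 mm along the cradle's x by 22 mm along its y and stands free from 25 to 65 mm above the counter; grasp it across its 22 mm or push it from behind. It lies 30 mm behind the jaw's pressing face.
- crank: Loose dark steel crank arm: flat bar 130 mm long (its y), 24 mm wide (its x), 12 mm thick, about 0.4 kg, lying on the cradle's plate between the jaws, its y along the cradle's y within 0.03 rad. Origin under the bar's centre, z up. A low hub (8 mm high) is at its -y end, the brass stud on the +y side, 35 mm from the centre. Clamped, its origin is at cradle x = +28 mm.
- stud_seat (a point): Centre of the top of the brass collar (24 mm across) at the stud's foot, where the knob's mouth comes to rest; 30 mm above the counter. The stud rises 22 mm above it, 15 mm in diameter. Four sprung steel balls stand out of its side to 11.2 mm from the axis, centred 7.4 mm above the seat.
- stud_tip (a point): Top centre of the stud, 22 mm above the seat; the top 6 mm taper to 8 mm across. As the knob is pressed on, its lip meets the balls about 11.5 mm above the seat; resistance rises to roughly 8 to 13 N, then drops, and it snaps home if the pressing goes on; after that it meets a rigid stop.
- knob: Loose turned wooden knob with a brass mouth ring, a snap cap: 34 mm diameter, 46 mm tall, 50 g, standing upright on its mouth left or right of the cradle; origin at the centre of the mouth (underside), z up. The mouth opening is 18.4 mm wide with a lip 3 mm high; the bore above it is 25 mm wide, ending 26 mm above the mouth. Home, its origin lies at the stud seat.
- tamper: Loose dark horn-handled coffee tamper, 52 mm base, 92 mm tall, standing on its base on the other side of the cradle from the knob; origin under its centre. Leave alone.
- tumbler_a: Loose amber glass tumbler, 62 mm across the rim, 75 mm tall, origin under its centre; on the far side of the cradle. Leave alone.
- tumbler_b: A second, equal amber glass tumbler. Leave alone.
- ibrik: Loose brass ibrik with a copper bottom, 88 mm across, 85 mm tall, its long handle reaching 155 mm from its axis along its +x; origin under its centre. Leave alone.
- sugar_tin: Loose red tin, 68 mm across, 95 mm tall, origin under its centre. Leave alone.
- spoon: Loose 150 mm spoon lying on the counter along its x. Leave alone.

How it is judged:
By the outcome, as a careful person would: the job done as asked, in the order asked, and still so for the second after the job is handed in, while the arm keeps its last pose, push and grip.
It also fails if it takes over 51 s, if anything falls off the work surface, if the arm or the gripper's body presses on something with over 40 N, if the wrist force passes 120 N, or if a joint passes its speed limit or range.

## Working session

There is one attempt and no reset: what is moved stays moved. The work goes in short steps, Python scripts to look and compute and a tool call to move; the robot and the scene stay as the last step left them, time stands still between calls to the robot, and variables do not carry over. Pictures are saved under pics/ and viewed, at most 10 in all, crops included, and the job is handed in when it is done.

```bash
ls; mkdir -p pics
```

Run:
```python
from bench import r
import cv2
for n in("scene","top"):
    c=r.camera(n); cv2.imwrite(f"pics/{n}0.png",c["img"][:,:,::-1]); print(n,c["fx"],c["cx"],c["cy"],c["k1"],c["pose"].round(3).tolist() if hasattr(c["pose"],"round") else c["pose"])
s=r.read_state(); print(s["time"],s["ee_pos"],s["eef_rot"],s["ft_force"],s["width"])
```

```text
bench.py
pics
scene 492.4892154996436 322.1599025848474 192.71993590950012 -0.01947168915272199 [[-0.568, 0.456, -0.685, 1.48], [0.823, 0.335, -0.46, 0.578], [0.019, -0.824, -0.566, 0.783], [0.0, 0.0, 0.0, 1.0]]
top 395.4034337881341 321.1101408836811 201.0924501094356 -0.028078766588793675 [[0.002, -0.992, 0.123, 0.456], [-1.0, -0.003, -0.009, 0.005], [0.009, -0.123, -0.992, 1.098], [0.0, 0.0, 0.0, 1.0]]
0.1 [ 0.27832476 -0.5592666   0.24386345] [ 9.73465641e-01  2.28832407e-01 -1.48647244e-04 -5.94788862e-04] [-0.13405485 -0.46352869 -0.0378965 ] 0.08699025040679456
```

View pics/scene0.png

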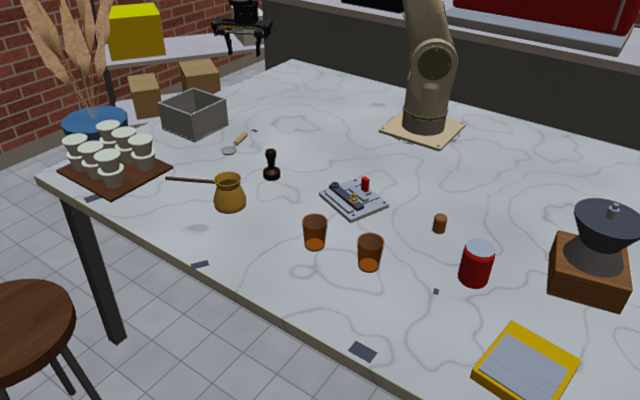

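View pics/top0.png

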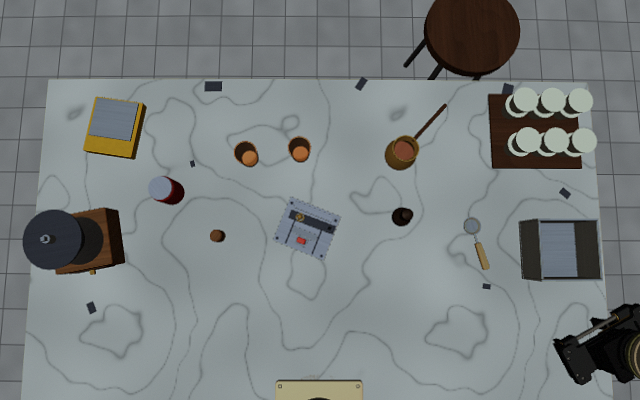

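The top view shows the cradle at about (307,228), with the red tab at (302,240) and the brass stud at (299,217). The knob is at (217,236). I'll zoom in on both views.

Run:
```python
import cv2,numpy as np
a=cv2.imread("pics/top0.png")[185:275,195:355]; b=cv2.imread("pics/scene0.png")[165:245,310:460]
a=cv2.resize(a,(800,450),interpolation=cv2.INTER_CUBIC); 
cv2.imwrite("pics/topc.png",a)
cv2.imwrite("pics/scenec.png",cv2.resize(b,(750,400),interpolation=cv2.INTER_CUBIC))
```

```text
(no output)
```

View pics/topc.png

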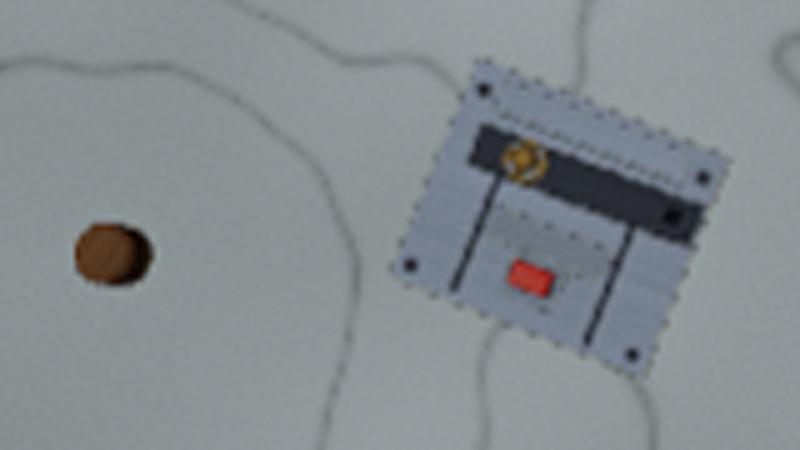

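View pics/scenec.png

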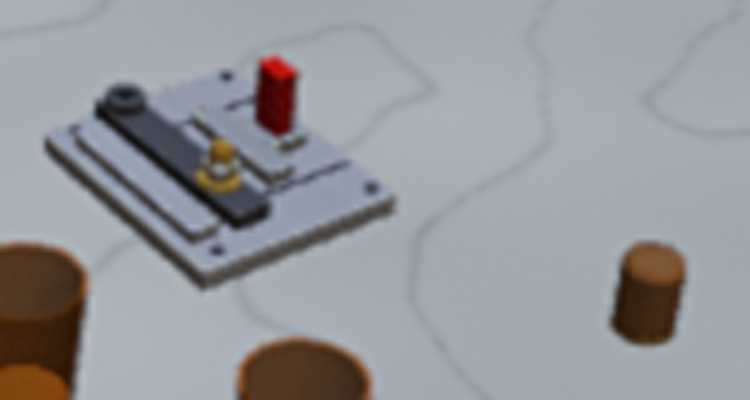

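The top crop shows the tab top at about (532,278), the stud at (525,160), the knob top at (106,252), and plate bolts at (484,90), (703,178), (631,355) and (410,265). The scene crop shows the tab top at (277,66), the stud tip at (221,146), and the knob top ellipse at (653,263). Next I'll triangulate these, refining with colour masks.

Create h.py:
```python
import numpy as np,cv2
from scipy.optimize import brentq
def ray(c,u,v):
    x=(u-c["cx"])/c["fx"];y=(v-c["cy"])/c["fy"];rd=np.hypot(x,y)
    rr=rd
    for _ in range(20): rr=rd/(1+c["k1"]*rr*rr)
    k=rr/rd; P=np.array(c["pose"]); d=P[:3,:3]@[x*k,y*k,1]; return P[:3,3],d/np.linalg.norm(d)
def plane(c,u,v,z):
    o,d=ray(c,u,v); return o+d*(z-o[2])/d[2]
def tri(c1,p1,c2,p2):
    o1,d1=ray(c1,*p1);o2,d2=ray(c2,*p2)
    t=np.linalg.lstsq(np.c_[d1,-d2],o2-o1,rcond=None)[0]
    a,b=o1+t[0]*d1,o2+t[1]*d2; return (a+b)/2,np.linalg.norm(a-b)
def un(U,V,ox,oy): return ((U+.5)/5-.5+ox,(V+.5)/5-.5+oy)
def comp(img,m,roi):
    x0,y0,x1,y1=roi; mm=np.zeros(m.shape,bool); mm[y0:y1,x0:x1]=m[y0:y1,x0:x1]
    ys,xs=np.nonzero(mm); return xs,ys
```

Create m.py:
```python
from bench import r
from h import *
T=r.camera("top");S=r.camera("scene")
def hsv(c): return cv2.cvtColor(c["img"],cv2.COLOR_RGB2HSV).astype(int)
HT,HS=hsv(T),hsv(S)
def red(H): return ((H[...,0]<6)|(H[...,0]>174))&(H[...,1]>150)
def blob(H,m,roi,n):
    xs,ys=comp(None,m,roi); V=H[ys,xs,2]; print(n,len(xs),"bbox",xs.min(),ys.min(),xs.max(),ys.max(),"cen",xs.mean().round(2),ys.mean().round(2),"V",np.percentile(V,[10,50,90])); return xs,ys
blob(HT,red(HT),(285,225,320,255),"tabT"); blob(HS,red(HS),(355,170,375,200),"tabS")
wood=lambda H:(H[...,0]<22)&(H[...,1]>90)
blob(HT,wood(HT),(205,225,230,248),"knT"); blob(HS,wood(HS),(428,208,452,240),"knS")
br=lambda H:(H[...,0]>10)&(H[...,0]<32)&(H[...,1]>110)
blob(HT,br(HT),(290,208,308,226),"brT"); blob(HS,br(HS),(345,185,362,208),"brS")
print(HT[228:245,208:228,2]);print(HS[211:236,430:450,2])
```

```bash
python3 m.py
```

Run:
```python
from bench import r
from h import *
T=r.camera("top");S=r.camera("scene")
t=lambda *p:un(*p,195,185); s=lambda *p:un(*p,310,165)
for n,a,b in[("tab",(532,278),(277,66)),("studtip",(525,160),(221,146)),("knobtop",(106,252),(653,263))]:
    p,e=tri(T,t(*a),S,s(*b)); print(n,p.round(4),e.round(4))
tp=[plane(T,*t(*q),.015)[:2] for q in[(484,90),(703,178),(631,355),(410,265)]]
sp=[plane(S,*s(*q),.015)[:2] for q in[(217,250),(73,129),(227,76),(372,188)]]
for q in(tp,sp):
    q=np.array(q); x=(q[0]+q[1]-q[2]-q[3]); print(q.round(4).tolist(),q.mean(0).round(4),"yaw",np.arctan2(x[1],x[0]), np.arctan2(*(-(q[0]+q[3]-q[1]-q[2])*[1,-1])))
```

```text
tabT 39 bbox 297 237 305 243 cen 300.79 240.13 V [127.6 163.  168. ]
tabS 87 bbox 362 177 368 191 cen 364.67 183.61 V [ 61.   80.  186.2]
knT 140 bbox 210 230 224 241 cen 216.74 235.41 V [20. 83. 90.]
knS 213 bbox 433 214 446 233 cen 439.43 223.34 V [ 51.2  66.  124. ]
brT 33 bbox 296 213 304 221 cen 299.58 216.73 V [ 72.   91.  118.8]
brS 37 bbox 350 193 357 202 cen 353.49 198.54 V [ 91.6 123.  144. ]
[[148 149 147 149 150 153 152 154 153 153 152 153 151 150 150 149 149 147
  148 148]
 [149 148 149 150 150 124 114 119 116 112 116 116 138 148 152 150 147 148
  147 150]
 [149 149 150 152 123  91  76  82  81  70  64  53  83 101 117 139 152 149
  150 148]
 [147 150 149 120  97  84  85  89  94  83  80  62  33  19  41  96 141 152
  149 148]
 [150 150 132  88  86  87  89  94  90  88  88  75  60  27  15  33 101 155
  151 147]
 [149 148 110  85  89  87  91  91  88  89  85  82  69  42  12  19  49 132
  152 149]
 [152 147  89  88  88  90  92  86  87  83  81  86  74  51  18  20  35  95
  154 149]
 [151 147  84  86  89  94  86  89  84  81  84  85  70  50  18  20  26  85
  155 150]
 [151 148  84 
[... 2558 characters left out ...]
  66  57  58  69  70  61  73  77  82 120 164 178 176
  175 175]
 [175 176 178 175 160 121  90  79  80  82  80  86 100 127 160 177 177 176
  174 175]
 [174 174 176 177 177 174 172 160 144 143 144 160 172 173 177 177 176 175
  174 175]
 [174 174 174 175 176 177 178 178 174 175 175 177 178 177 176 175 174 175
  175 175]]
tab [0.4822 0.0474 0.0639] 0.0017
studtip [0.5453 0.052  0.0481] 0.0023
knobtop [0.4957 0.2757 0.0407] 0.0013
[[0.5861, 0.0775], [0.5379, -0.0432], [0.4415, -0.0039], [0.4899, 0.1168]] [0.5139 0.0368] yaw -0.3871864045786597 -0.3808037330619721
[[0.5861, 0.0756], [0.5382, -0.0479], [0.4411, -0.0072], [0.4895, 0.114]] [0.5137 0.0336] yaw -0.38814031251278935 -0.37501477705076475
```

Create go.py:
```python
import sys,numpy as np
from bench import r
from scipy.spatial.transform import Rotation as R
# usage: go.py x y z toolx_yaw -> shift in tool axes from the measured pose
s=r.read_state();M=R.from_quat(s["eef_rot"]).as_matrix()
x,y,z,a=map(float,sys.argv[1:5]);d=M.T@(np.array([x,y,z])-s["ee_pos"])
y0=np.arctan2(M[1,0],M[0,0]);t=-(a-y0);t=(t+np.pi/2)%np.pi-np.pi/2
print("shift",d.round(4),"turn",round(t,3),"dist",np.linalg.norm(d).round(3),"tilt",M[:,2].round(3),"q7",s["joint_positions"][6].round(2),"t",s["time"])
```

```bash
python3 go.py 0.482 0.047 0.16 -0.384
```

```text
shift [ 0.4524 -0.4522  0.0845] turn 0.846 dist 0.645 tilt [-0.  0. -1.] q7 -0.09 t 0.3
```
Write 12 rows same target.

The manual's scale: shifts go in mm. Converting my numbers, -0.39 m is -390, 0.39 m is 390.

>>> drive_effector --rows '{"segments": [[30, -30, 0, 0.15, 0.06], [70, -70, 0, 0.3, 0.06], [100, -100, 0, 0.4, 0.06], [140, -140, 0, 0.5, 0.06], [170, -170, 0, 0.6, 0.06], [200, -200, 0, 0.7, 0.06], [230, -230, 0, 0.846, 0.06], [270, -270, 0, 0.846, 0.06], [300, -300, 0, 0.846, 0.06], [330, -330, 0, 0.846, 0.06], [360, -360, 0, 0.846, 0.06], [390, -390, 0, 0.846, 0.06]]}' --force 40

```text
time: 1.5
ee_pos: [0.4541, -0.0349, 0.2448]
eef_rot: [0.982, -0.191, 0.0, 0.0]
ft_force: [0.5, -0.1, 0.6]
width: 0.0595
grip_force: 0.0
```

```bash
python3 go.py 0.482 0.047 0.10 -0.384
```

```text
shift [-0.005  -0.0864  0.1448] turn -0.0 dist 0.169 tilt [ 0.001 -0.001 -1.   ] q7 -1.96 t 1.5
```

Converted, 0.14 m is 140, 0.12 m is 120.

>>> drive_effector --rows '{"segments": [[0, -40, 20, 0, 0.06], [-3, -75, 50, 0, 0.06], [-5, -87, 90, 0, 0.06], [-5, -87, 120, 0, 0.06], [-5, -87, 140, 0, 0.06], [-5, -87, 140, 0, 0.06], [-5, -87, 140, 0, 0.06]]}' --force 40

```text
time: 2.2
ee_pos: [0.482, 0.046, 0.1051]
eef_rot: [0.982, -0.191, 0.0, -0.0]
ft_force: [0.4, -0.3, 0.4]
width: 0.0601
grip_force: 0.0
```

```bash
python3 go.py 0.482 0.047 0.056 -0.384
```

Run:
```python
from bench import r
import cv2
a=r.camera("scene")["img"][130:230,290:440,::-1]; cv2.imwrite("pics/s1.png",cv2.resize(a,(750,500),interpolation=cv2.INTER_CUBIC))
```

```text
shift [-0.0004 -0.0009  0.0491] turn -0.0 dist 0.049 tilt [ 0.  0. -1.] q7 -2.26 t 2.2
```

View pics/s1.png

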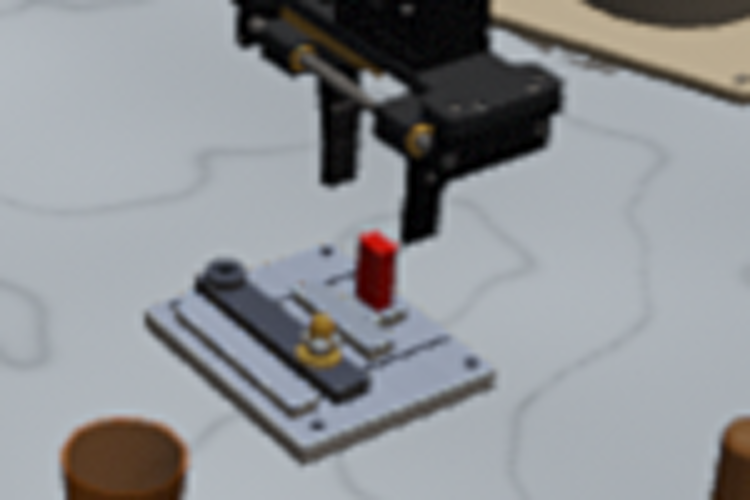

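The open fingers straddle the tab at (377,270), so I'll lower and grip it.

Converted, 0.049 m is 49, 0.03 m is 30.

>>> drive_effector --rows '{"segments": [[0, -1, 30, 0, 0.06], [0, -1, 49, 0, 0.06], [0, -1, 49, 0, 0.06], [0, -1, 49, 0, 0.015], [0, -1, 49, 0, 0.015], [0, -1, 49, 0, 0.015], [0, -1, 49, 0, 0.015], [0, -1, 49, 0, 0.015]]}' --force 50

```text
time: 3.05
ee_pos: [0.4825, 0.0468, 0.056]
eef_rot: [0.982, -0.191, 0.0, 0.0]
ft_force: [-0.5, 0.3, 0.6]
width: 0.0281
grip_force: 0.0
```

```bash
python3 go.py 0.482 0.047 0.056 -0.384
```

```text
shift [-0.0005 -0.     -0.    ] turn -0.0 dist 0.001 tilt [ 0.001 -0.    -1.   ] q7 -2.31 t 3.05
```

Still closing. I'll let it finish and then push in small steps.

>>> drive_effector --rows '{"segments": [[0, 0, 0, 0, 0.015], [0, 0, 0, 0, 0.015], [0, 0, 0, 0, 0.015], [4, 0, 0, 0, 0.015], [8, 0, 0, 0, 0.015], [12, 0, 0, 0, 0.015], [15, 0, 0, 0, 0.015]]}' --force 50

```text
time: 3.75
ee_pos: [0.4961, 0.0432, 0.0559]
eef_rot: [0.982, -0.19, -0.0, -0.001]
ft_force: [-4.2, 7.0, 5.0]
width: 0.0214
grip_force: 50.0
```

Run:
```python
from bench import r
print(r.read_state()["torque"])
```

```text
[1.40711327 0.65576409 0.01633672]
```

Converted, 0.007 m is 7, 0.005 m is 5.

>>> drive_effector --rows '{"segments": [[3, 0, 0, 0, 0.015], [5, 0, 0, 0, 0.015], [7, 0, 0, 0, 0.015], [7, 0, 0, 0, 0.015]]}' --force 50

```text
time: 4.15
ee_pos: [0.5023, 0.0407, 0.0559]
eef_rot: [0.982, -0.19, -0.001, -0.001]
ft_force: [-3.8, 7.8, 5.6]
width: 0.0212
grip_force: 50.0
```

>>> drive_effector --rows '{"segments": [[1, 0, 0, 0, 0.015], [2, 0, 0, 0, 0.015], [2, 0, 0, 0, 0.015]]}' --force 60

```text
time: 4.45
ee_pos: [0.5039, 0.0401, 0.0559]
eef_rot: [0.982, -0.19, -0.001, -0.001]
ft_force: [-4.9, 7.2, 5.0]
width: 0.0214
grip_force: 60.0
```

Converted, 0.003 m is 3, 0.002 m is 2.

>>> drive_effector --rows '{"segments": [[1, 0, 0, 0, 0.015], [2, 0, 0, 0, 0.015], [3, 0, 0, 0, 0.015], [3, 0, 0, 0, 0.015]]}' --force 60

```text
time: 4.85
ee_pos: [0.5052, 0.0396, 0.0559]
eef_rot: [0.982, -0.19, -0.002, -0.001]
ft_force: [-14.4, 8.6, 16.3]
width: 0.0214
grip_force: 60.0
```

>>> drive_effector --rows '{"segments": [[1, 0, 0, 0, 0.015], [2, 0, 0, 0, 0.015], [3, 0, 0, 0, 0.015], [3, 0, 0, 0, 0.015]]}' --force 60

```text
time: 5.25
ee_pos: [0.5053, 0.0396, 0.0558]
eef_rot: [0.982, -0.189, -0.005, -0.0]
ft_force: [-30.0, 12.0, 31.4]
width: 0.0213
grip_force: 60.0
```

Rigid stop at about 32 N, so the jaw is home. I'll relax the push, open and rise.

>>> drive_effector --rows '{"segments": [[-3, 0, 0, 0, 0.015], [-5, 0, 0, 0, 0.015], [-5, 0, 0, 0, 0.05], [-5, 0, 0, 0, 0.05], [-5, 0, 0, 0, 0.05], [-5, 0, 0, 0, 0.05], [-5, 0, -40, 0, 0.06], [-5, 0, -80, 0, 0.06], [-5, 0, -120, 0, 0.06], [-20, -50, -120, 0, 0.06], [-20, -100, -120, 0, 0.06], [-20, -100, -120, 0, 0.06]]}' --force 30

```text
time: 6.45
ee_pos: [0.5293, 0.1424, 0.1762]
eef_rot: [0.982, -0.188, 0.0, -0.002]
ft_force: [-0.7, 0.6, 0.9]
width: 0.0602
grip_force: 0.0Traceback (most recent call last):
```

```bash
python3 m.py | grep -v '\['| head
```

Run:
```python
from bench import r
import cv2,numpy as np
r8=lambda im,x0,y0,x1,y1,s:cv2.resize(im[y0:y1,x0:x1,::-1],None,fx=s,fy=s,interpolation=cv2.INTER_CUBIC)
a=r8(r.camera("top")["img"],265,190,345,265,8);b=r8(r.camera("scene")["img"],310,165,400,230,8)
cv2.imwrite("pics/t2.png",a);cv2.imwrite("pics/s2.png",b)
```

```text
  File "m.py", line 11, in <module>
    blob(HT,wood(HT),(205,225,230,248),"knT"); blob(HS,wood(HS),(428,208,452,240),"knS")
    ~~~~^^^^^^^^^^^^^^^^^^^^^^^^^^^^^^^^^^^^^
  File "m.py", line 8, in blob
    xs,ys=comp(None,m,roi); V=H[ys,xs,2]; print(n,len(xs),"bbox",xs.min(),ys.min(),xs.max(),ys.max(),"cen",xs.mean().round(2),ys.mean().round(2),"V",np.percentile(V,[10,50,90])); return xs,ys
                                                                 ~~~~~~^^
    return umr_minimum(a, axis, None, out, keepdims, initial, where)
ValueError: zero-size array to reduction operation minimum which has no identity
```

View pics/t2.png

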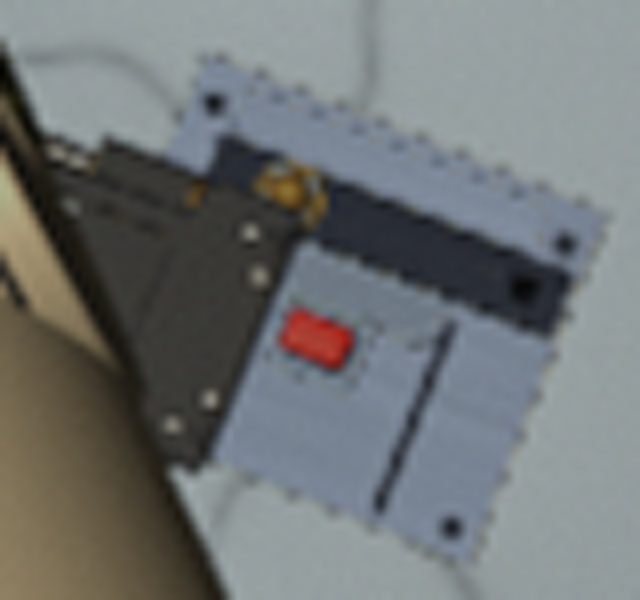

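View pics/s2.png

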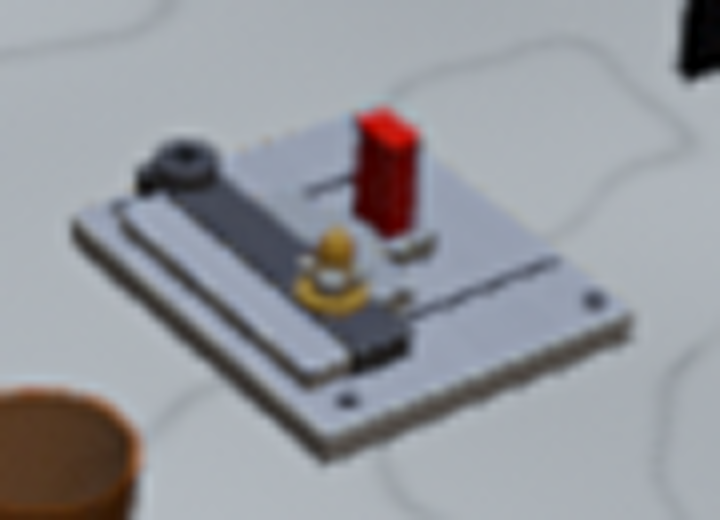

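The arm is now clamped between the jaws: the stud tip is at (339,230) and the collar at (332,290) in the scene crop. Next are the knob and stud positions.

Run:
```python
from bench import r
from h import *
T=r.camera("top");S=r.camera("scene")
p,e=tri(T,(215.8,235.3),S,(440.2,216.7)); print("knobtop",p.round(4),e.round(4))
print("T z46",plane(T,215.8,235.3,.046),"S z46",plane(S,440.2,216.7,.046),"S base",plane(S,438.2,229.3,0))
s=lambda U,V:((U+.5)/8-.5+310,(V+.5)/8-.5+165); t=lambda U,V:((U+.5)/8-.5+265,(V+.5)/8-.5+190)
p,e=tri(T,t(290,187),S,s(339,234)); print("tip",p.round(4),e.round(4))
print(plane(T,*t(290,187),.05),plane(S,*s(339,232),.052),"collar",plane(S,*s(332,289),.030))
p,e=tri(T,t(316,340),S,s(388,128)); print("tab",p.round(4),e.round(4))
```

```bash
python3 go.py 0.4965 0.2745 0.12 -0.384
```

```text
knobtop [0.4949 0.2753 0.0416] 0.0015
T z46 [0.49443087 0.27488535 0.046     ] S z46 [0.5013169  0.27649032 0.046     ] S base [0.49323125 0.27516237 0.        ]
tip [0.554  0.0499 0.0522] 0.0003
[0.55433056 0.04983224 0.05      ] [0.55271087 0.04927462 0.052     ] collar [0.55448729 0.04903866 0.03      ]
tab [0.5037 0.0392 0.063 ] 0.0027
shift [-0.083  -0.1178  0.0552] turn -0.002 dist 0.154 tilt [-0.    -0.001 -1.   ] q7 -2.43 t 6.75
```

>>> drive_effector --rows '{"segments": [[-20, -40, 10, -0.15, 0.06], [-50, -70, 20, -0.3, 0.06], [-70, -100, 40, -0.4, 0.06], [-84, -119, 55, -0.5, 0.06], [-84, -119, 55, -0.5, 0.06], [-84, -119, 55, -0.5, 0.06], [-84, -119, 55, -0.5, 0.06]]}' --force 40

```text
time: 7.45
ee_pos: [0.4968, 0.2759, 0.121]
eef_rot: [0.998, 0.056, 0.0, 0.0]
ft_force: [0.8, -0.6, 0.1]
width: 0.0595
grip_force: 0.0
```

```bash
python3 go.py 0.4955 0.275 0.035 0.116; python3 m.py | grep -v '\['| grep br;python3 - <<'E'
from bench import r
import cv2,numpy as np
r8=lambda im,x0,y0,x1,y1,s:cv2.resize(im[y0:y1,x0:x1,::-1],(x1*s-x0*s,y1*s-y0*s),interpolation=cv2.INTER_CUBIC)
a=r8(r.camera("top")["img"],285,200,335,260,8);b=r8(r.camera("scene")["img"],410,180,460,240,8)
cv2.imwrite("pics/3.png",np.hstack([a,b]))
E
```

```text
shift [-0.0014  0.0007  0.086 ] turn -0.004 dist 0.086 tilt [ 0.001 -0.001 -1.   ] q7 -2.28 t 7.45
```

View pics/3.png

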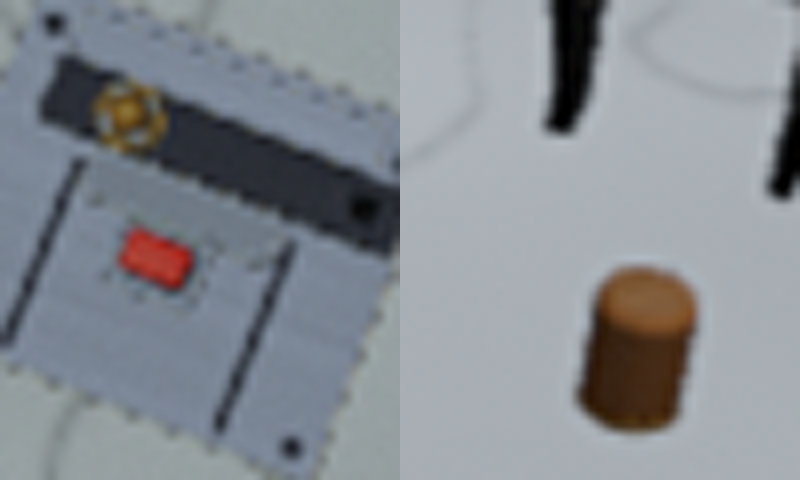

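The stud collar is at (130,116) and the tab at (157,258) in the left panel. In the right panel the knob top is at (647,300), midway between the fingertips at (562,130) and (780,190). I'll descend and grip.

Converted, 0.086 m is 86, 0.07 m is 70.

>>> drive_effector --rows '{"segments": [[-1, 0, 40, 0, 0.06], [-1, 0, 70, 0, 0.06], [-1, 0, 86, 0, 0.06], [-1, 0, 86, 0, 0.06], [-1, 0, 86, 0, 0.028], [-1, 0, 86, 0, 0.028], [-1, 0, 86, 0, 0.028], [-1, 0, 86, 0, 0.028], [-1, 0, 86, 0, 0.028], [-1, 0, 86, 0, 0.028]]}' --force 40

```text
time: 8.65
ee_pos: [0.4952, 0.2776, 0.0352]
eef_rot: [0.998, 0.058, 0.001, 0.0]
ft_force: [-1.1, -1.9, 6.2]
width: 0.0327
grip_force: 40.0
```

Run:
```python
from bench import r
from h import *
T=r.camera("top");S=r.camera("scene")
s=lambda U,V:((U+.5)/8-.5+310,(V+.5)/8-.5+165); t=lambda U,V:((U+.5)/8-.5+285,(V+.5)/8-.5+200)
print("collar T",plane(T,*t(130,116.5),.03),"S",plane(S,*s(332,289),.03),"tri",tri(T,t(130,116.5),S,s(332,289)))
print("tip T",plane(T,*t(126,110),.052),tri(T,t(126,110),S,s(339,232)))
```

```text
collar T [0.55297979 0.05066029 0.03      ] S [0.55448729 0.04903866 0.03      ] tri (array([0.55354113, 0.04973793, 0.02965277]), np.float64(0.002153089902471698))
tip T [0.55313941 0.05106469 0.052     ] (array([0.55339691, 0.05044206, 0.05279656]), np.float64(0.0013492582673091996))
```

Converted, -0.085 m is -85, -0.06 m is -60.

>>> drive_effector --rows '{"segments": [[0, 0, -30, 0, 0.028], [0, 0, -60, 0, 0.028], [0, 0, -85, 0, 0.028], [0, 0, -85, 0, 0.028]]}' --force 40

```text
time: 9.15
ee_pos: [0.4962, 0.2787, 0.1229]
eef_rot: [0.998, 0.058, 0.002, -0.001]
ft_force: [0.5, 0.4, -0.2]
width: 0.0326
grip_force: 40.0
```

```bash
python3 go.py 0.5534 0.0505 0.115 0.116
```

```text
shift [0.0305 0.2333 0.0077] turn -0.0 dist 0.235 tilt [ 0.005  0.002 -1.   ] q7 -2.28 t 9.15
```

Converted, 0.233 m is 233, 0.225 m is 225.

>>> drive_effector --rows '{"segments": [[5, 30, 0, 0, 0.028], [10, 75, 0, 0, 0.028], [15, 120, 0, 0, 0.028], [20, 165, 0, 0, 0.028], [25, 200, 0, 0, 0.028], [30, 225, 4, 0, 0.028], [30, 233, 7, 0, 0.028], [30, 233, 7, 0, 0.028], [30, 233, 7, 0, 0.028], [30, 233, 7, 0, 0.028]]}' --force 40

```text
time: 10.15
ee_pos: [0.5511, 0.0515, 0.1126]
eef_rot: [0.998, 0.059, 0.0, -0.0]
ft_force: [-0.5, 0.7, -0.3]
width: 0.0333
grip_force: 40.0
```

```bash
python3 go.py 0.5534 0.0505 0.115 0.116
```

Run:
```python
from bench import r
import cv2,numpy as np
r8=lambda im,x0,y0,x1,y1,s:cv2.resize(im[y0:y1,x0:x1,::-1],(x1*s-x0*s,y1*s-y0*s),interpolation=cv2.INTER_CUBIC)
a=r8(r.camera("top")["img"],270,190,320,250,8);b=r8(r.camera("scene")["img"],325,155,375,215,8)
cv2.imwrite("pics/4.png",np.hstack([a,b]))
```

```text
shift [ 0.0022  0.0012 -0.0024] turn 0.002 dist 0.003 tilt [ 0.     0.001 -1.   ] q7 -1.83 t 10.15
```

View pics/4.png

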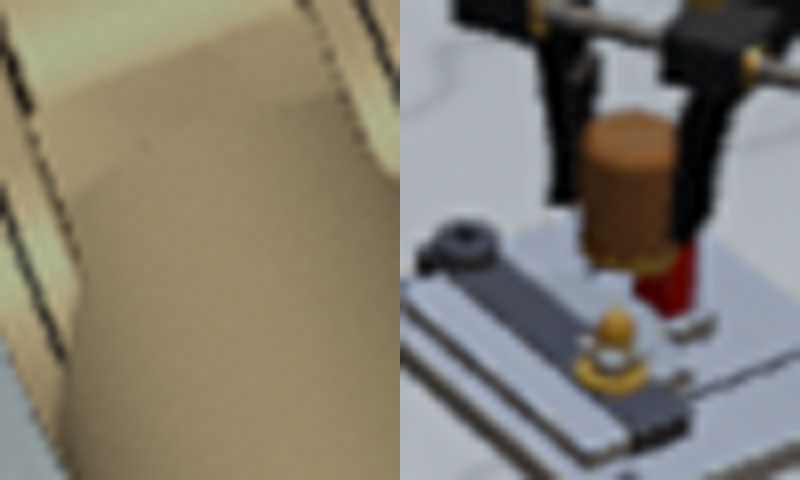

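The top view is blocked by the arm. The scene view (right panel) shows the knob top at (629,140), its mouth bottom edge at about row 272, the stud tip at (617,315) and the collar at (613,366). I'll compare these with projections.

Create pr.py:
```python
from bench import r
import cv2,numpy as np
S=r.camera("scene")
M=np.linalg.inv(np.array(S["pose"]));K=np.array([[S["fx"],0,S["cx"]],[0,S["fy"],S["cy"]],[0,0,1]])
def P(p): return cv2.projectPoints(np.atleast_2d(p).astype(float),cv2.Rodrigues(M[:3,:3])[0],M[:3,3],K,np.array([S["k1"],0,0,0]))[0][:,0]
C=lambda q:((q-[325,155]+.5)*8-.5+[400,0])
th=np.linspace(0,2*np.pi,60)
def circ(x,y,z,R): q=C(P(np.c_[x+R*np.cos(th),y+R*np.sin(th),0*th+z])); return np.r_[q.min(0),q.max(0)].round(1)
```

Run:
```python
from pr import *
x,y,z=r.read_state()["ee_pos"]
print("knob top",circ(x,y,z+.011,.017),"mouth",circ(x,y,z-.035,.017))
for a in[(.5534,.05),(.5544,.05),(.5534,.051)]: print(a,"collar",circ(*a,.03,.012),"tip",C(P([*a,.052])))
H=cv2.cvtColor(S["img"],cv2.COLOR_RGB2HSV); print(S["img"][165:192,343:363,0])
```

```text
knob top [583.6  97.5 690.6 154.1] mouth [576.8 217.4 681.6 275.5]
(0.5534, 0.05) collar [580.  347.6 652.5 389.6] tip [[619.77460884 313.70546941]]
(0.5544, 0.05) collar [578.4 349.  650.9 391.1] tip [[618.16618496 315.10402499]]
(0.5534, 0.051) collar [582.5 348.6 655.1 390.7] tip [[622.37130471 314.73048436]]
[[ 15   2  13  26  26  12  50 127 172 170 167 168 169 159 113  66  48  32
   14  11]
 [ 17   0  11  14  10  21  88 150 173 171 169 169 170 169 164 163 157 114
   31   7]
 [ 28   1   8  12   5  25  99 157 174 171 171 169 170 171 172 175 166 114
   34   3]
 [ 45   0   8  13   9  25  97 152 161 150 143 144 151 161 167 167 137  72
   18   7]
 [ 48   0   9  10   8  25  79 124 132 126 123 123 128 134 144 145 100  32
    0   4]
 [ 61   6   9  10  24  70 109 122 125 124 124 123 124 126 131 124  73  16
    3   7]
 [ 86  14   5  11  40  88 123 130 128 129 129 131 131 130 132 116  52  11
    4   4]
 [ 93  18   6  17  47  93 122 129 130 130 129 130 130 130 132 116  47   5
    7   1]
 [119  30   5  16  47  90 117 126 125 125 128 129 130 131 133 120  65  14
    3   5]
 [127  32   0  16  39
[... 809 characters left out ...]
   6   0
   19  87]
 [151 152 155 140  76  49  55  57  60  63  66  68  70  71  64  37  12   4
   39 112]
 [151 151 152 138  80  50  52  54  58  63  66  68  68  70  69  60  46  38
   67 123]
 [151 152 152 142 100  61  54  57  61  62  64  66  67  71  72  75  79  83
   89 123]
 [151 151 152 152 136  95  62  68  77  65  66  69  73  78  81  88  89  91
   96 127]
 [153 151 149 150 141 102  69  75  84  80  82  81  85  86  83  85  91  90
   97 128]
 [149 145 144 145 139 117 116 143 141 133 122  89  75  71  71  78  91  89
   95 127]
 [136 143 143 143 143 139 143 154 154 151 133  76  64  66  67  77  90  89
   95 127]
 [102 129 144 144 143 144 144 146 148 145 127  73  62  63  67  77  90  88
  100 133]]
```

>>> drive_effector --rows '{"segments": [[3.7, 1.9, 0, 0, 0.028], [3.7, 1.9, 10, 0, 0.028], [3.7, 1.9, 20, 0, 0.028], [3.7, 1.9, 25, 0, 0.028], [3.7, 1.9, 28, 0, 0.028], [3.7, 1.9, 30, 0, 0.028], [3.7, 1.9, 30, 0, 0.028], [3.7, 1.9, 30, 0, 0.028]]}' --force 45

```text
time: 11.1
ee_pos: [0.5555, 0.0481, 0.0828]
eef_rot: [0.998, 0.058, 0.0, 0.0]
ft_force: [-0.7, 0.6, -0.7]
width: 0.0333
grip_force: 45.0
```

```bash
python3 go.py 0.555 0.050 0.065 0.116
```

```text
shift [-0.0003 -0.0019  0.0178] turn -0.0 dist 0.018 tilt [ 0. -0. -1.] q7 -1.85 t 11.1
```

Converted, 0.003 m is 3, 0.005 m is 5.

>>> drive_effector --rows '{"segments": [[0, -1.7, 0, 0, 0.028], [0, -1.7, 0, 0, 0.028], [0, -1.7, 3, 0, 0.028], [0, -1.7, 5, 0, 0.028], [0, -1.7, 5, 0, 0.028]]}' --force 45

```text
time: 11.6
ee_pos: [0.5549, 0.0496, 0.0772]
eef_rot: [0.998, 0.058, -0.0, 0.0]
ft_force: [-0.2, -0.9, -0.5]
width: 0.0331
grip_force: 45.0
```

```bash
python3 go.py 0.555 0.050 0.065 0.116
```

Run:
```python
from pr import *
b=S["img"][155:215,325:375,::-1];cv2.imwrite("pics/5.png",cv2.resize(b,(600,720)[:2] and (500,600),interpolation=cv2.INTER_CUBIC))
```

```text
shift [ 0.0001 -0.0003  0.0122] turn -0.0 dist 0.012 tilt [-0. -0. -1.] q7 -1.86 t 11.6
```

View pics/5.png

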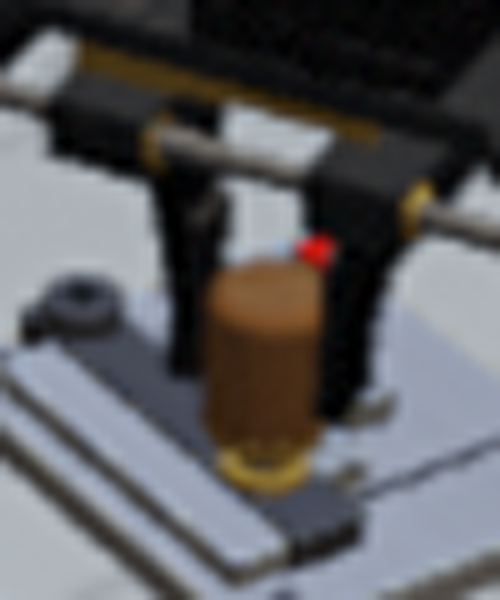

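The stud has entered the mouth with no side force, and the knob sits centred above the collar (both at column 265). I'll press now.

Converted, 0.005 m is 5, 0.004 m is 4.

>>> drive_effector --rows '{"segments": [[0, 0, 2, 0, 0.028], [0, 0, 4, 0, 0.028], [0, 0, 5, 0, 0.028], [0, 0, 5, 0, 0.028]]}' --force 55

```text
time: 12.05
ee_pos: [0.5548, 0.0499, 0.0728]
eef_rot: [0.998, 0.058, -0.0, 0.0]
ft_force: [-3.9, 0.4, 3.5]
width: 0.0331
grip_force: 55.0
```

>>> drive_effector --rows '{"segments": [[0, 0, 2, 0, 0.028], [0, 0, 3, 0, 0.028], [0, 0, 4, 0, 0.028], [0, 0, 4, 0, 0.028]]}' --force 55

```text
time: 12.45
ee_pos: [0.5544, 0.0496, 0.0676]
eef_rot: [0.998, 0.058, -0.001, -0.0]
ft_force: [-1.3, 0.1, -8.3]
width: 0.0329
grip_force: 55.0
```

Converted, 0.003 m is 3, 0.002 m is 2.

>>> drive_effector --rows '{"segments": [[0, 0, 2, 0, 0.028], [0, 0, 3, 0, 0.028], [0, 0, 3, 0, 0.028], [0, 0, 3, 0, 0.028]]}' --force 60

```text
time: 12.85
ee_pos: [0.5552, 0.0496, 0.0655]
eef_rot: [0.998, 0.058, 0.0, 0.0]
ft_force: [-2.3, -1.2, -4.1]
width: 0.0331
grip_force: 60.0
```

>>> drive_effector --rows '{"segments": [[0, 0, 1, 0, 0.028], [0, 0, 2, 0, 0.028], [0, 0, 2, 0, 0.028], [0, 0, 2, 0, 0.028]]}' --force 60

```text
time: 13.25
ee_pos: [0.5556, 0.0496, 0.0651]
eef_rot: [0.998, 0.058, 0.0, 0.001]
ft_force: [-9.0, -2.6, 14.0]
width: 0.0331
grip_force: 60.0
```

Rigid stop at TCP z of about 0.065, as expected. I'll relieve the side load and press a bit more firmly.

Converted, 0.0015 m is 1.5, -0.001 m is -1.

>>> drive_effector --rows '{"segments": [[-1, 0, 1, 0, 0.028], [-1, 0, 1.5, 0, 0.028], [-1, 0, 1.5, 0, 0.028], [-1, 0, 1.5, 0, 0.028], [-1, 0, 1.5, 0, 0.028]]}' --force 60

```text
time: 13.75
ee_pos: [0.5555, 0.0497, 0.065]
eef_rot: [0.998, 0.058, 0.002, 0.001]
ft_force: [-10.5, -2.6, 24.7]
width: 0.0331
grip_force: 60.0
```

>>> drive_effector --rows '{"segments": [[0, 0, 0, 0, 0.028], [0, 0, 0, 0, 0.028], [0, 0, 0, 0, 0.028], [0, 0, 0, 0, 0.028]]}' --force 60

```text
time: 14.15
ee_pos: [0.5556, 0.0496, 0.065]
eef_rot: [0.998, 0.058, 0.002, 0.001]
ft_force: [-10.8, -1.5, 25.5]
width: 0.0324
grip_force: 60.0
```

Run:
```python
from bench import r
print(r.close_job())
```

```text
the job is handed in; nothing more can be done
None
```

I handed the job in at about 14 s: the jaw clamps the arm against a rigid stop (about 32 N), and the knob is past the click and fully down on the collar. The gripper still grips it at 60 N and presses down at about 25 N; no verdict was printed.

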